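# Close the wax canister with its inner lid and take the outer cap off it

## Task

Pick up the nested pair of lids from the coaster together by the black knob, and lower them on to the open canister, still in the grip, until the brass inner lid sits fully home in the mouth; then let go of the knob. Take the red outer cap by its sides and lift it alone, straight up and clear of the knob, leaving the inner lid seated and undisturbed. Finish while holding the cap level and still above the canister; do not let go of it, do not shove the canister, and leave the things round about alone.

Things in the scene. Friction and masses are not known exactly. Their poses are not given: they have to be found in the camera images.
- canister: Open wax canister: aluminium tube with two dark bands, 50 mm outside diameter, on a dark wooden foot 96 mm across, 14 mm high; loose, about 0.85 kg. Origin: centre of its underside; z up. Flat rim 75 mm above the origin; round mouth 40 mm diameter, 57 mm deep. Stands to the left or right of the coaster.
- inner_lid: Brass inner lid with black knob, round, about 0.18 kg. Origin: centre of the plug's underside; z up. Upward: plug 35 mm diameter, 0-18 mm (lowest 6 mm tapers to 27 mm); flange 50 mm diameter, 18-23 mm; collar 22 tapering to 18 mm, 23-27 mm; knob. Seated, its flange rests on the canister's rim: origin 57 mm above the canister's. It starts standing on its plug on the coaster.
- knob_top (a point): centre of the top of the inner lid's black knob, 57 mm above that lid's origin. The knob is an upright cylinder, 18 mm diameter, 30 mm tall, all of it standing above the outer cap's plate. The cap rests on the inner lid's flange, so lifting by the knob lifts both lids.
- outer_cap: Red round outer cap, about 0.09 kg: ribbed skirt 64 mm outside, 58 mm inside; 24 mm tall including a 4 mm top plate with a 24 mm hole for the knob. Origin: centre of the skirt's lower edge; z up. It lies loosely on the inner lid's flange, origin 3 mm above that lid's (60 mm above the canister's when seated). Lifted straight up 54 mm, its lower edge is level with the knob's top.
- coaster: Round pale wooden slice coaster, about 100 mm across and 12 mm thick, fixed to the table; the lids stand on its middle at the start. Origin: centre of its underside.
- wax_tin: Bystander: round white and red tin, 68 mm diameter, 43 mm high, loose, behind the work. Origin: centre of its underside.
- masking_tape: Bystander: roll of masking tape lying flat, 98 mm across, 25 mm high, loose, behind the work. Origin: centre of its underside.
- wood_block: Bystander: small sawn reddish-brown wood block 45x60x30 mm, loose, behind the work. Origin: centre of its underside.
- tape_measure: Bystander: yellow and black tape measure standing up, 31x79x63 mm, loose, at the left. Origin: centre of its underside.
Mind the look-alikes: they are no part of the job. There is more than one size of the outer_cap; the job needs the larger. Several things look just like the coaster: the one meant starts farthest to the robot's left.

How it is judged:
By the outcome, as a careful person would: the job done as asked, in the order asked, and still so for the second after the job is handed in, while the arm keeps its last pose, push and grip.
It also fails if it takes over 54 s, if anything falls off the work surface, if the arm or the gripper's body presses on something with over 40 N, if the wrist force passes 120 N, or if a joint passes its speed limit or range.

## Robot

A 6-joint arm with a two-finger parallel gripper is mounted at the origin on a cart in front of the work surface, level with it; the furniture and walls round the work are solid. World frame = base frame: x ahead of the robot, y to its left, z up, the work surface at z = 0. Lengths are in m, angles in rad, forces in N, time in s.
With the tool pointing down it reaches from about 0.35 to 0.95 m from the base axis. Payload 17.4 kg.
Tool frame: the origin (TCP) lies at the very end of the fingers, on their centre line; the grasp point (between the pads) lies 19 mm behind it (robot.tcp_to_grasp is the distance from the TCP to the grasp point, in m); z points along the fingers, y is the line along which they close (so a half turn about z gives the same grasp; the last joint's range is limited). The gripper opens to 93 mm and grips with 3 to 60 N. Pads are 15 mm wide; open, the fingers measure 128 mm over their backs; the gripper's body (75 mm by 188 mm) begins 65 mm behind the grasp point.
Start: joints at [-1.164, 0.116, 1.442, -0, 1.584, -0.038], TCP at [0.29, -0.609, 0.219] pointing down, gripper open.
Joint ranges: [-2.83, 2.83], [-0.83, 2.19], [0.07, 2.5], [-1.14, 4.28], [0.01, 3], [-2.97, 2.97]. Speed limits (rad/s): [1.89, 1.89, 2.22, 3.14, 3.14, 3.14].

## Interface

Orientations are given as a unit quaternion [x, y, z, w].
In Python, from station import telemetry, viewer, robot gives the robot as it stands. The module is installed in compiled form; this text tells all that it offers.
- The arm moves only by the tool arm_command, never from a script. Its argument "targets" is a list of rows, each a list of 5 numbers: the shift along the world's x, y, z in units of 40 mm (1.0 is 40 mm), then the turn about the world's z in units of 5 degrees (1.0 is 5 degrees), then the closure, from -1 (fully open) to 1 (shut). A call has 1 to 20 rows; each row shifts and turns the commanded pose from where the row before left it; what a row does not reach is not made up. A row lasts 1/10 s, in which the tool goes at most 50 mm and 8.59 degrees, less where a joint would pass 70% of its speed; a pose out of reach is approached as far as the arm can. A call is refused whole if a number of a shift passes 1 or a number of a turn 1, either way. A call with a gripper value outside its range is refused whole. The fingers move at their own pace and stop on an object; "grip_force" is the grip in N (left out, the last holds). Time passes only in rows, so rows that do not move let the fingers close. It gives the time, the measured TCP pose, the force, the opening and the grip force at its end, in the units of the state.
- telemetry.state(): the state, without advancing time (a new reading comes with each control period).
- viewer.read_camera(name): name is "scene" or "top" or "wrist"; returns a dict with "frame" (400x640x3 uint8, blue, green, red), "fov_y" (degrees; the focal length in pixels is half the picture's height over the tangent of half this angle, whatever the lens; pixels are square), "cx", "cy" (the principal point, pixels), "T" (4x4, takes a point from camera to world coordinates); the wrist camera has in their place "mount" (4x4, takes a point from camera to tool coordinates, whose origin is the TCP and whose axes are the flange's). Camera axes: x right, y down, z forward; pixel columns grow to the right and rows downward; lengths in m; the calibration is good to about 2 mm. The wrist camera is an equidistant fisheye: a pixel r from the principal point sees the ray r / f radians off the axis. A picture is of the moment at which its call begins: read the wrist's pose just before it. There is no depth.
- robot.job_done(): hands the job in; it is judged then, once.
The state is a dict: "time_s": time; "joint_positions": joint angles; "qvel": joint speeds; "joint_efforts": joint torques, N m; "tool_pos": TCP position; "tool_rot": TCP orientation; "ft_force": force on the tool from outside, world axes, zero at the start; "moment": the same for the moment, N m; "grip_width": finger opening in m; "gripper_force": force on a finger pad.
Only numpy, scipy, OpenCV 4.12 (cv2) and the standard library are available. Lean on these libraries where they do the work, as an engineer would, in place of code of your own. Each camera call takes 0.05 s, during which the arm holds its last target. There are 200 camera calls.

## Working session

There is one attempt and no reset: what is moved stays moved. The work goes in short steps, Python scripts to look and compute and a tool call to move; the robot and the scene stay as the last step left them, time stands still between calls to the robot, and variables do not carry over. Pictures are saved under pics/ and viewed, at most 10 in all, crops included, and the job is handed in when it is done.

Besides the shell and the picture viewer there is one more tool, called by a JSON object that holds its "method" and its "body". arm_command: Moves the arm, as the interface text tells. Its arguments: {"type":"object","properties":{"targets":{"type":"array","items":{"type":"array","items":{"type":"number"}}},"grip_force":{"type":"number"}},"required":["targets"]}

```bash
mkdir -p pics; cat > h.py <<'E'
import numpy as np, cv2
from station import telemetry, viewer, robot
def snap(n,f):
    c=viewer.read_camera(n); cv2.imwrite(f'pics/{f}.png',c['frame']); np.save(f'pics/{f}.npy',c,allow_pickle=True); return c
def load(f): return np.load(f'pics/{f}.npy',allow_pickle=True).item()
def ray(c,u,v):
    f=200/np.tan(np.radians(c['fov_y'])/2); T=np.array(c['T'])
    d=T[:3,:3]@np.array([(u-c['cx'])/f,(v-c['cy'])/f,1]); return T[:3,3],d
def atz(c,u,v,z):
    o,d=ray(c,u,v); return (o+d*(z-o[2])/d[2]).round(4)
def proj(c,p):
    f=200/np.tan(np.radians(c['fov_y'])/2); T=np.array(c['T']); q=T[:3,:3].T@(np.array(p)-T[:3,3]); return (c['cx']+f*q[0]/q[2],c['cy']+f*q[1]/q[2])
E
python3 - <<'E'
from h import *
for n in('scene','top'):
    c=snap(n,n+'0'); print(n,c['fov_y'],c['cx'],c['cy'],np.array(c['T']).round(3).tolist())
s=telemetry.state(); print(s['time_s'],s['tool_rot'],s['grip_width'],robot.tcp_to_grasp)
E
```

```text
scene 44.929439198263374 318.33014513805415 197.7196133230437 [[-0.622, -0.533, 0.573, -0.058], [-0.783, 0.441, -0.44, 0.542], [-0.018, -0.722, -0.692, 0.821], [0.0, 0.0, 0.0, 1.0]]
top 51.91773390495367 317.83496797989375 202.80403922443398 [[-0.022, -0.989, 0.143, 0.408], [-0.999, 0.025, 0.022, 0.038], [-0.025, -0.143, -0.989, 1.209], [0.0, 0.0, 0.0, 1.0]]
0.1 [ 9.75370527e-01  2.20572087e-01 -9.94698693e-05 -5.27913730e-04] 0.09302518167106534 0.0188
```

View pics/scene0.png

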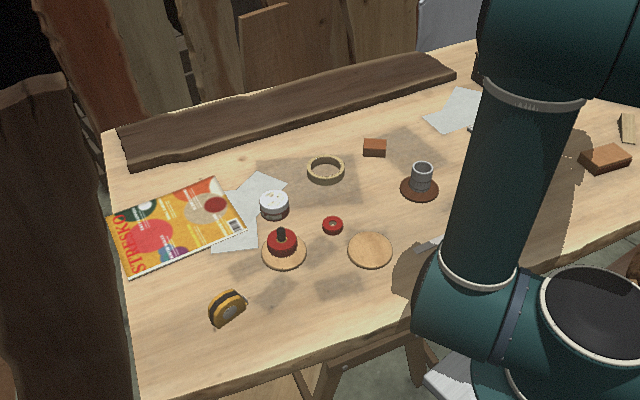

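View pics/top0.png

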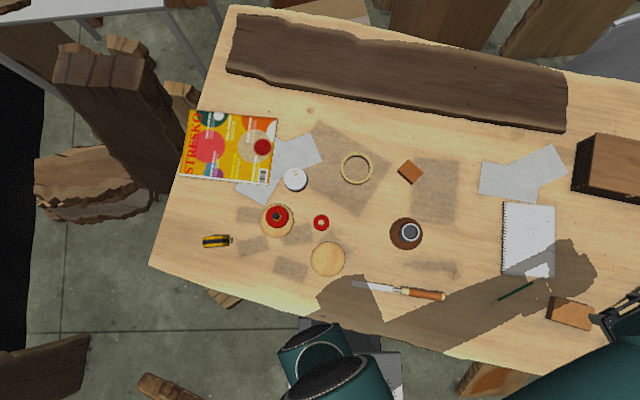

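Candidates in the top view: a red cap with a knob on a coaster at (277,216), a smaller bare red ring at (321,222), and an empty coaster at (328,258). The leftmost coaster, with the larger cap and the knob, is the one I want. The canister is at (407,233). I'll check this in one enlarged crop.

```bash
python3 - <<'E'
from h import *
def crop(f,u,v): 
    i=cv2.imread(f'pics/{f}.png')[v-25:v+25,u-33:u+33]; return cv2.resize(i,(396,300),interpolation=cv2.INTER_CUBIC)
m=np.vstack([np.hstack([crop('top0',277,216),crop('top0',407,233)]),np.hstack([crop('scene0',284,245),crop('scene0',421,181)])])
cv2.imwrite('pics/m.png',m)
E
```

```text
(no output)
```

View pics/m.png

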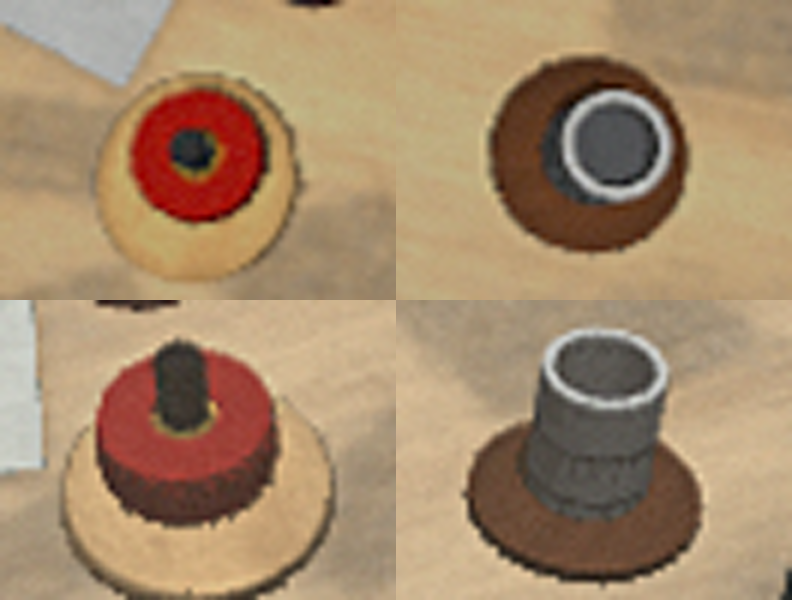

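The crop confirms the choice: black knob, brass ring and large ribbed red cap on the leftmost coaster, and an upright open canister.

```bash
python3 - <<'E'
from h import *
t=load('top0');s=load('scene0')
for n,c,u,v,z in [('plate',t,276.9,216.4,.039),('knob',t,275.4,215.1,.069),('coaster',t,276.7,219.9,.012),('rim',t,410.3,231.8,.075),('foot',t,405.9,233.1,.014),
 ('Splate',s,281.8,238.3,.039),('Sknob',s,280.8,228,.069),('Srim',s,422.3,167.1,.075)]: print(n,atz(c,u,v,z))
q=telemetry.state(); print(q['tool_pos'],q['joint_positions'])
from scipy.spatial.transform import Rotation as R
print(R.from_quat(q['tool_rot']).as_matrix().round(3).tolist())
c=snap('wrist','w0'); print(np.array(c['mount']).round(4).tolist(),c['fov_y'],c['cx'],c['cy'])
E
```

```text
plate [0.5408 0.1819 0.039 ]
knob [0.5411 0.1824 0.069 ]
coaster [0.5335 0.1859 0.012 ]
rim [ 0.4852 -0.1894  0.075 ]
foot [ 0.4859 -0.1887  0.014 ]
Splate [0.5408 0.1842 0.039 ]
Sknob [0.5428 0.1827 0.069 ]
Srim [ 0.4848 -0.1877  0.075 ]
[ 0.29033821 -0.60915699  0.21797758] [-1.16382125e+00  1.16445444e-01  1.44219272e+00 -1.78704362e-06
  1.58402890e+00 -3.78269373e-02]
[[0.903, 0.43, -0.0], [0.43, -0.903, 0.001], [0.0, -0.001, -1.0]]
[[-0.0004, -0.9667, -0.2558, 0.0687], [1.0, -0.0005, 0.0002, 0.0002], [-0.0003, -0.2558, 0.9667, -0.1649], [0.0, 0.0, 0.0, 1.0]] 65.70646984690485 325.9665563784335 193.88722491008005
```

{"method": "arm_command", "body": {"targets": [[0.31, 0.99, 0, 0, -1], [0.31, 0.99, 0, 0, -1], [0.31, 0.99, 0, 0, -1], [0.31, 0.99, 0, 0, -1], [0.31, 0.99, 0, 0, -1], [0.31, 0.99, 0, 0, -1], [0.31, 0.99, 0, 0, -1], [0.31, 0.99, 0, 0, -1], [0.31, 0.99, 0, 0, -1], [0.31, 0.99, 0, 0, -1], [0.31, 0.99, 0, 0, -1], [0.31, 0.99, 0, 0, -1], [0.31, 0.99, 0, 0, -1], [0.31, 0.99, 0, 0, -1], [0.31, 0.99, 0, 0, -1], [0.31, 0.99, 0, 0, -1], [0.31, 0.99, 0, 0, -1], [0.31, 0.99, 0, 0, -1], [0.31, 0.99, 0, 0, -1], [0.31, 0.99, 0, 0, -1]], "grip_force": 25}}

```text
time_s: 2.15
tool_pos: [0.5386, 0.1845, 0.2185]
tool_rot: [0.975, 0.221, -0.0, 0.0]
ft_force: [0.9, 0.1, -0.2]
grip_width: 0.0928
gripper_force: 0.0
```

{"method": "arm_command", "body": {"targets": [[0, 0, -0.3, 0, -1], [0, 0, -0.3, 0, -1], [0, 0, -0.3, 0, -1], [0, 0, 0, 0, -1], [0, 0, 0, 0, -1]]}}

```text
time_s: 2.65
tool_pos: [0.5383, 0.1818, 0.1827]
tool_rot: [0.976, 0.22, -0.0, 0.0]
ft_force: [-0.5, 0.1, -0.3]
grip_width: 0.0934
gripper_force: 0.0
```

```bash
cat >> h.py <<'E'
from scipy.spatial.transform import Rotation as R
def wproj(c,s,p):
    f=200/np.tan(np.radians(c['fov_y'])/2); Tt=np.eye(4); Tt[:3,:3]=R.from_quat(s['tool_rot']).as_matrix(); Tt[:3,3]=s['tool_pos']
    W=Tt@np.array(c['mount']); q=W[:3,:3].T@(np.array(p)-W[:3,3]); r=np.hypot(q[0],q[1]); a=np.arctan2(r,q[2]); return (c['cx']+f*a*q[0]/r, c['cy']+f*a*q[1]/r)
def watz(c,s,u,v,z):
    from scipy.optimize import fsolve
    x=fsolve(lambda p: np.array(wproj(c,s,[p[0],p[1],z]))-[u,v], s['tool_pos'][:2]+0.01); return x.round(4)
E
python3 - <<'E'
from h import *
s=telemetry.state(); c=snap('wrist','w1')
import pickle; pickle.dump(s,open('pics/s1.pkl','wb'))
print(s['tool_pos'],s['time_s'],s['ft_force'])
print('pred knob',wproj(c,s,[.5415,.183,.069]),'plate',wproj(c,s,[.5415,.183,.039]))
E
```

```text
[0.53830571 0.18180505 0.18266715] 2.65 [-0.4964508   0.09254249 -0.31739391]
pred knob (np.float64(325.9953383133239), np.float64(185.14382756663088)) plate (np.float64(325.98377223463933), np.float64(178.41069416560066))
```

View pics/w1.png

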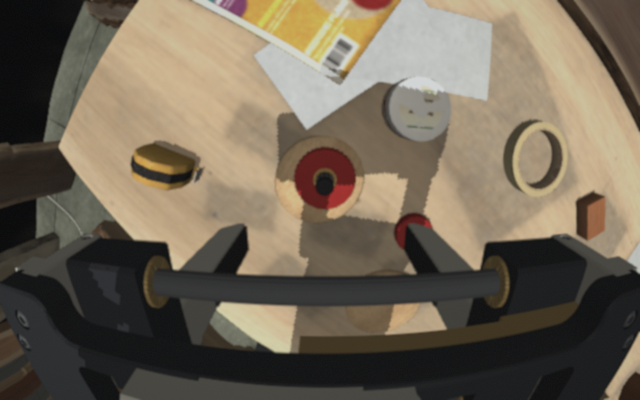

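The wrist view shows the cap centre at about (325,179) and the knob top at about (324,186). Both agree with the prediction to within about 1–2 mm, so I'm going down to the knob.

{"method": "arm_command", "body": {"targets": [[0.08, 0.03, -0.5, 0, -0.4], [0, 0, -0.6, 0, -0.4], [0, 0, -0.6, 0, -0.4], [0, 0, -0.6, 0, -0.4], [0, 0, -0.5, 0, -0.4], [0, 0, -0.35, 0, -0.4], [0, 0, -0.2, 0, -0.4], [0, 0, -0.1, 0, -0.4], [0, 0, 0, 0, -0.4], [0, 0, 0, 0, -0.4]]}}

```text
time_s: 3.7
tool_pos: [0.542, 0.184, 0.0455]
tool_rot: [0.975, 0.221, 0.001, -0.0]
ft_force: [0.3, 0.2, -0.2]
grip_width: 0.0652
gripper_force: 0.0
```

```bash
python3 - <<'E'
from h import *
s=telemetry.state(); c=snap('wrist','w2'); t=snap('top','t2')
print(s['tool_pos'],s['ft_force'],s['grip_width'])
a=cv2.resize(c['frame'][120:320,180:480],(600,400)); cv2.imwrite('pics/w2c.png',a)
E
```

```text
[0.54202982 0.18396563 0.04549465] [ 0.30051199  0.22612918 -0.20377732] 0.06524944416765543
```

View pics/w2c.png

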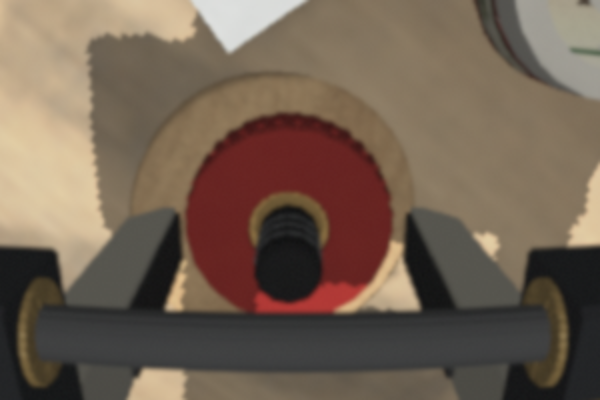

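The knob top is at crop (289,268), which is full-frame (324.5,254), close to midway between the fingers.

```bash
python3 - <<'E'
from h import *
s=telemetry.state(); c=load('w2')
print(s['tool_pos'],'knob',watz(c,s,324.5,253.8,.069),'plate',watz(c,s,324.5,227,.039))
E
```

```text
[0.54200135 0.18394816 0.04544966] knob [0.5419 0.1845] plate [0.5446 0.1859]
```

{"method": "arm_command", "body": {"targets": [[0, 0, -0.03, 0, 0.2], [0, 0, 0, 0, 0.4], [0, 0, 0, 0, 0.5], [0, 0, 0, 0, 0.6], [0, 0, 0, 0, 0.7], [0, 0, 0, 0, 0.8], [0, 0, 0, 0, 1], [0, 0, 0, 0, 1], [0, 0, 0, 0, 1], [0, 0, 0, 0, 1], [0, 0, 0, 0, 1]], "grip_force": 30}}

```text
time_s: 4.9
tool_pos: [0.5416, 0.1839, 0.0434]
tool_rot: [0.975, 0.221, -0.0, 0.0]
ft_force: [-0.1, 0.2, -0.7]
grip_width: 0.0174
gripper_force: 29.9
```

{"method": "arm_command", "body": {"targets": [[0, 0, 0.1, 0, 1], [0, 0, 0.2, 0, 1], [0, 0, 0.3, 0, 1], [0, 0, 0.4, 0, 1], [0, 0, 0.5, 0, 1], [0, 0, 0.5, 0, 1], [0, 0, 0.5, 0, 1], [0, 0, 0.4, 0, 1], [0, 0, 0.3, 0, 1], [0, 0, 0.2, 0, 1], [0, 0, 0, 0, 1]]}}

```text
time_s: 6.0
tool_pos: [0.5419, 0.184, 0.1805]
tool_rot: [0.975, 0.221, 0.001, -0.0]
ft_force: [0.1, -0.6, -3.3]
grip_width: 0.0174
gripper_force: 29.9
```

{"method": "arm_command", "body": {"targets": [[-0.03, -0.2, 0, 0, 1], [-0.06, -0.4, 0, 0, 1], [-0.09, -0.6, 0, 0, 1], [-0.105, -0.69, 0, 0, 1], [-0.105, -0.69, 0, 0, 1], [-0.105, -0.69, 0, 0, 1], [-0.105, -0.69, 0, 0, 1], [-0.105, -0.69, 0, 0, 1], [-0.105, -0.69, 0, 0, 1], [-0.105, -0.69, 0, 0, 1], [-0.105, -0.69, 0, 0, 1], [-0.105, -0.69, 0, 0, 1], [-0.105, -0.69, 0, 0, 1], [-0.09, -0.6, 0, 0, 1], [-0.06, -0.4, 0, 0, 1], [-0.03, -0.2, 0, 0, 1], [0, 0, 0, 0, 1], [0, 0, 0, 0, 1], [0, 0, 0, 0, 1]]}}

```text
time_s: 7.9
tool_pos: [0.4852, -0.1875, 0.1794]
tool_rot: [0.975, 0.221, -0.0, -0.0]
ft_force: [0.2, -0.0, -2.3]
grip_width: 0.0173
gripper_force: 29.9
```

```bash
python3 - <<'E'
from h import *
s=telemetry.state(); t=snap('top','t3'); c=snap('scene','s3'); w=snap('wrist','w3')
print(s['tool_pos'],s['ft_force'],s['moment'])
p=s['tool_pos'].copy(); 
for n,k in (('top',t),('scene',c)):
  print(n,'rim',proj(k,[.485,-.1885,.075]),'lidbase',proj(k,[p[0],p[1],p[2]-.0314]))
u,v=map(int,proj(c,[.485,-.1885,.1]))
print(u,v)
a=cv2.resize(c['frame'][v-50:v+50,u-66:u+66],(792,600),interpolation=cv2.INTER_CUBIC); a=cv2.resize(a,(528,400))
b=cv2.resize(w['frame'][120:320,190:460],(270*400//200//2,200))
m=np.zeros((600,540,3),np.uint8); m[:400,:528]=a; m[400:,:270]=b
cv2.imwrite('pics/m3.png',m)
E
```

```text
[ 0.48523515 -0.18751227  0.17936703] [ 0.15368179 -0.0098522  -2.2737486 ] [ 0.00712804  0.0125342  -0.00695928]
top rim (np.float64(409.99028981892207), np.float64(231.8810004550104)) lidbase (np.float64(415.1941338570292), np.float64(229.7349070613685))
scene rim (np.float64(422.44917563167473), np.float64(166.9120949103469)) lidbase (np.float64(426.28252944559677), np.float64(142.39877750872284))
423 158
```

View pics/m3.png

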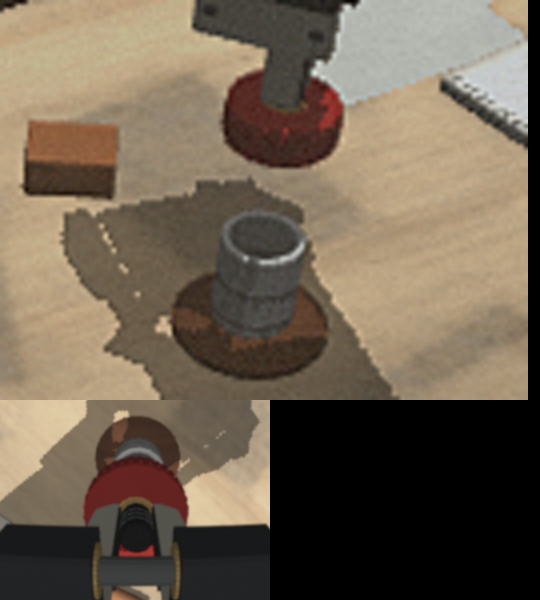

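The scene view shows the lids level in the grip with the cap hull at crop (283,117), above the canister rim at (263,240). In the wrist view the cap is at x≈326 and the foot at x≈328. I'll cross-check these against the calibration.

```bash
python3 - <<'E'
from h import *
s=telemetry.state(); w=load('w3');c=load('s3');t=load('t3')
p=s['tool_pos']
print('wrist foot',wproj(w,s,[.485,-.1885,.014]),'cap',wproj(w,s,[p[0],p[1],.172]),'knobtop',wproj(w,s,[p[0],p[1],p[2]+.0256]))
print('scene cap at',atz(c,427.4,136.7,.163),'rim',atz(c,422.4,167.4,.075))
f=t['frame'].astype(int); m=((f[...,2]>90)&(f[...,1]<50)&(f[...,0]<60)).astype(np.uint8); m[:, :380]=0;m[:,450:]=0;m[:200]=0;m[260:]=0
x,y,ww,h,=cv2.boundingRect(m);print(x,y,ww,h)
E
```

```text
wrist foot (np.float64(326.3476648136337), np.float64(177.97714006969048)) cap (np.float64(325.5861044981092), np.float64(231.36803720391083)) knobtop (np.float64(325.5272715440582), np.float64(255.80702510262063))
scene cap at [ 0.4858 -0.1888  0.163 ] rim [ 0.4838 -0.1871  0.075 ]
0 0 0 0
```

Everything agrees to within about 1–2 mm. I'm lowering to just above the mouth.

{"method": "arm_command", "body": {"targets": [[0, -0.03, -0.2, 0, 1], [0, 0, -0.35, 0, 1], [0, 0, -0.4, 0, 1], [0, 0, -0.35, 0, 1], [0, 0, -0.25, 0, 1], [0, 0, -0.12, 0, 1], [0, 0, 0, 0, 1], [0, 0, 0, 0, 1]]}}

```text
time_s: 8.85
tool_pos: [0.4854, -0.1894, 0.1131]
tool_rot: [0.975, 0.221, 0.0, 0.0]
ft_force: [-0.0, -0.4, -2.6]
grip_width: 0.0174
gripper_force: 29.9
```

```bash
python3 - <<'E'
from h import *
s=telemetry.state(); c=snap('scene','s4'); t=snap('top','t4'); print(s['tool_pos'],s['ft_force'])
a=cv2.resize(c['frame'][130:196,380:468],(528,396),interpolation=cv2.INTER_CUBIC)
b=cv2.resize(t['frame'][208:258,380:440],(240,200),interpolation=cv2.INTER_CUBIC)
m=np.zeros((600,528,3),np.uint8); m[:396]=a; m[400:,:240]=b; cv2.imwrite('pics/m4.png',m)
E
```

```text
[ 0.48543191 -0.18942973  0.11308798] [-0.00898063 -0.40670951 -2.63621679]
```

View pics/m4.png

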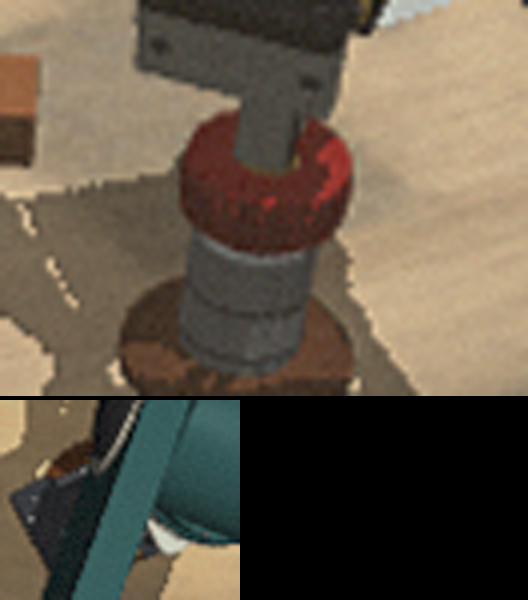

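The scene crop shows the cap centred on the canister's axis, with the cap at x≈267 and the tube's axis running from 243 up through 255. I'm lowering slowly.

{"method": "arm_command", "body": {"targets": [[0, 0.01, -0.08, 0, 1], [0, 0, -0.08, 0, 1], [0, 0, -0.08, 0, 1], [0, 0, 0, 0, 1], [0, 0, 0, 0, 1]]}}

```text
time_s: 9.45
tool_pos: [0.4852, -0.1889, 0.1029]
tool_rot: [0.975, 0.221, -0.0, -0.0]
ft_force: [-0.8, 0.3, -3.4]
grip_width: 0.0175
gripper_force: 29.9
```

{"method": "arm_command", "body": {"targets": [[0, 0, -0.06, 0, 1], [0, 0, -0.06, 0, 1], [0, 0, 0, 0, 1], [0, 0, 0, 0, 1]]}}

```text
time_s: 9.85
tool_pos: [0.4852, -0.1889, 0.0982]
tool_rot: [0.975, 0.221, -0.0, -0.0]
ft_force: [-0.3, 0.4, -2.8]
grip_width: 0.0172
gripper_force: 29.9
```

Now past the taper with no contact.

{"method": "arm_command", "body": {"targets": [[0, 0, -0.06, 0, 1], [0, 0, -0.06, 0, 1], [0, 0, -0.05, 0, 1], [0, 0, 0, 0, 1], [0, 0, 0, 0, 1]]}}

```text
time_s: 10.35
tool_pos: [0.4852, -0.1889, 0.0914]
tool_rot: [0.975, 0.221, -0.0, -0.0]
ft_force: [-0.5, -0.0, -2.0]
grip_width: 0.0173
gripper_force: 29.9
```

{"method": "arm_command", "body": {"targets": [[0, 0, -0.03, 0, 1], [0, 0, -0.03, 0, 1], [0, 0, 0, 0, 1], [0, 0, 0, 0, 1]]}}

```text
time_s: 10.75
tool_pos: [0.4852, -0.1889, 0.089]
tool_rot: [0.975, 0.221, 0.0, -0.0]
ft_force: [-1.1, -0.3, -2.6]
grip_width: 0.0173
gripper_force: 29.9
```

{"method": "arm_command", "body": {"targets": [[0, 0, -0.025, 0, 1], [0, 0, 0, 0, 1], [0, 0, 0, 0, 1]]}}

```text
time_s: 11.05
tool_pos: [0.4854, -0.1889, 0.0884]
tool_rot: [0.975, 0.221, 0.0, 0.0]
ft_force: [-2.6, 2.1, 3.7]
grip_width: 0.0174
gripper_force: 29.9
```

{"method": "arm_command", "body": {"targets": [[0, 0, -0.015, 0, 1], [0, 0, 0, 0, 1], [0, 0, 0, 0, 1]]}}

```text
time_s: 11.35
tool_pos: [0.4855, -0.1889, 0.0883]
tool_rot: [0.975, 0.221, 0.0, 0.0]
ft_force: [-3.2, 3.4, 8.6]
grip_width: 0.0175
gripper_force: 30.0
```

It made contact exactly at the seated height of 0.0884 m, and the push is now about 11 N. I'll ease off, then release.

{"method": "arm_command", "body": {"targets": [[0, 0, 0.01, 0, 1], [0, 0, 0, 0, 1], [0, 0, 0, 0, 1]], "grip_force": 5}}

```text
time_s: 11.65
tool_pos: [0.4854, -0.1889, 0.088]
tool_rot: [0.975, 0.221, 0.0, 0.0]
ft_force: [0.8, 1.2, 3.9]
grip_width: 0.0176
gripper_force: 5.0
```

{"method": "arm_command", "body": {"targets": [[0, 0, 0, 0, 0.55], [0, 0, 0, 0, 0.4], [0, 0, 0, 0, 0.2], [0, 0, 0, 0, 0], [0, 0, 0, 0, -0.2], [0, 0, 0, 0, -0.2], [0, 0, 0, 0, -0.2]]}}

```text
time_s: 12.35
tool_pos: [0.4852, -0.1889, 0.0878]
tool_rot: [0.975, 0.221, -0.0, 0.0]
ft_force: [0.5, -0.1, -0.2]
grip_width: 0.0555
gripper_force: 0.0
```

{"method": "arm_command", "body": {"targets": [[0, 0, 0.2, 0, -0.2], [0, 0, 0.5, 0, -0.3], [0, 0, 0.7, 0, -0.6], [0, 0, 0.7, 0, -1], [0, 0, 0.4, 0, -1], [0, 0, 0.2, 0, -1], [0, 0, 0, 0, -1], [0, 0, 0, 0, -1]]}}

```text
time_s: 13.15
tool_pos: [0.485, -0.1888, 0.1947]
tool_rot: [0.975, 0.221, -0.001, -0.0]
ft_force: [0.4, -0.4, -0.5]
grip_width: 0.0926
gripper_force: 0.0
```

```bash
python3 - <<'E'
from h import *
s=telemetry.state(); w=snap('wrist','w5'); c=snap('scene','s5'); print(s['tool_pos'],s['ft_force'],s['grip_width'])
for z in(.014,.084,.114): print(z,wproj(w,s,[.485,-.1887,z]), proj(c,[.485,-.1887,z]))
a=cv2.resize(w['frame'][130:280,226:426],(600,450),interpolation=cv2.INTER_CUBIC)
b=cv2.resize(c['frame'][140:200,380:468],(220,150),interpolation=cv2.INTER_CUBIC)
m=np.zeros((600,600,3),np.uint8); m[:450]=a; m[450:,:220]=b; cv2.imwrite('pics/m5.png',m)
E
```

```text
[ 0.48496764 -0.18881561  0.19469229] [ 0.37643616 -0.37082321 -0.53447152] 0.0926446485949377
0.014 (np.float64(325.79695209150856), np.float64(174.41589756417616)) (np.float64(419.26055169796484), np.float64(185.86824747754497))
0.084 (np.float64(325.7030132056239), np.float64(189.33348518453164)) (np.float64(423.006459299724), np.float64(163.95656166982877))
0.114 (np.float64(325.64761219715786), np.float64(198.16504422793275)) (np.float64(424.7108982369434), np.float64(153.98644642906535))
```

View pics/m5.png

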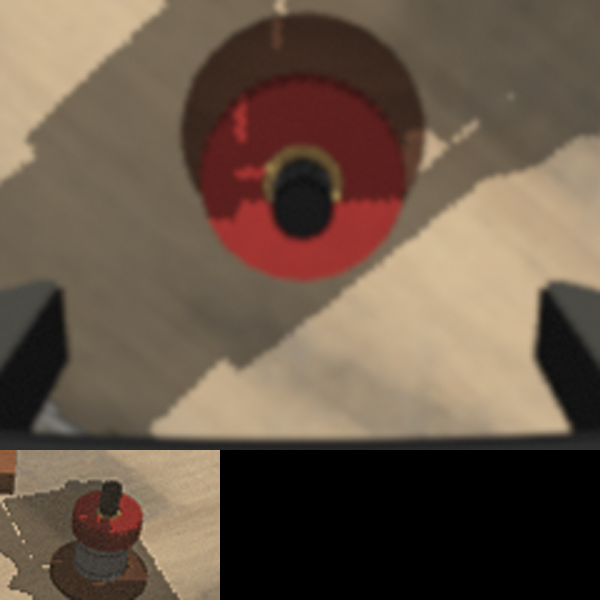

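The inner lid is seated and upright: knob top at crop (302,209), cap centre at (303,180), fingers' midpoint at x≈301. That leaves under 1 mm to trim in y. Now down to the cap's sides.

{"method": "arm_command", "body": {"targets": [[0, -0.02, -0.3, 0, -1], [0, 0, -0.5, 0, -1], [0, 0, -0.6, 0, -1], [0, 0, -0.6, 0, -1], [0, 0, -0.6, 0, -1], [0, 0, -0.4, 0, -1], [0, 0, -0.25, 0, -1], [0, 0, -0.15, 0, -1], [0, 0, -0.08, 0, -1], [0, 0, 0, 0, -1], [0, 0, 0, 0, -1]]}}

```text
time_s: 14.35
tool_pos: [0.4855, -0.1899, 0.0573]
tool_rot: [0.975, 0.221, 0.0, 0.0]
ft_force: [0.6, -0.6, 0.4]
grip_width: 0.093
gripper_force: 0.0
```

{"method": "arm_command", "body": {"targets": [[0, 0, 0, 0, -0.7], [0, 0, 0, 0, -0.55], [0, 0, 0, 0, -0.45], [0, 0, 0, 0, -0.4], [0, 0, 0, 0, -0.35], [0, 0, 0, 0, -0.3], [0, 0, 0, 0, -0.2], [0, 0, 0, 0, 0], [0, 0, 0, 0, 0], [0, 0, 0, 0, 0]], "grip_force": 12}}

```text
time_s: 15.35
tool_pos: [0.4853, -0.1897, 0.0567]
tool_rot: [0.975, 0.221, 0.0, 0.0]
ft_force: [-0.8, -0.0, 2.7]
grip_width: 0.0646
gripper_force: 12.0
```

{"method": "arm_command", "body": {"targets": [[0, 0, 0.04, 0, 0.3], [0, 0, 0.06, 0, 0.3], [0, 0, 0.08, 0, 0.3], [0, 0, 0.08, 0, 0.3], [0, 0, 0.06, 0, 0.3], [0, 0, 0, 0, 0.3], [0, 0, 0, 0, 0.3]]}}

```text
time_s: 16.05
tool_pos: [0.4852, -0.1897, 0.0694]
tool_rot: [0.975, 0.221, 0.0, 0.0]
ft_force: [0.1, 1.2, -0.9]
grip_width: 0.0646
gripper_force: 12.0
```

```bash
python3 - <<'E'
from h import *
s=telemetry.state(); w=snap('wrist','w6'); c=snap('scene','s6'); print(s['tool_pos'],s['ft_force'],s['moment'],s['grip_width'])
a=cv2.resize(c['frame'][125:200,375:475],(600,450),interpolation=cv2.INTER_CUBIC)
b=cv2.resize(w['frame'][130:280,226:426],(200,150))
m=np.zeros((600,600,3),np.uint8); m[:450]=a; m[450:,:200]=b; cv2.imwrite('pics/m6.png',m)
E
```

```text
[ 0.48521159 -0.18972183  0.06943971] [ 0.14646878  1.15995623 -0.92724059] [-0.06669369  0.00861196 -0.01053287] 0.06462679114969519
```

View pics/m6.png

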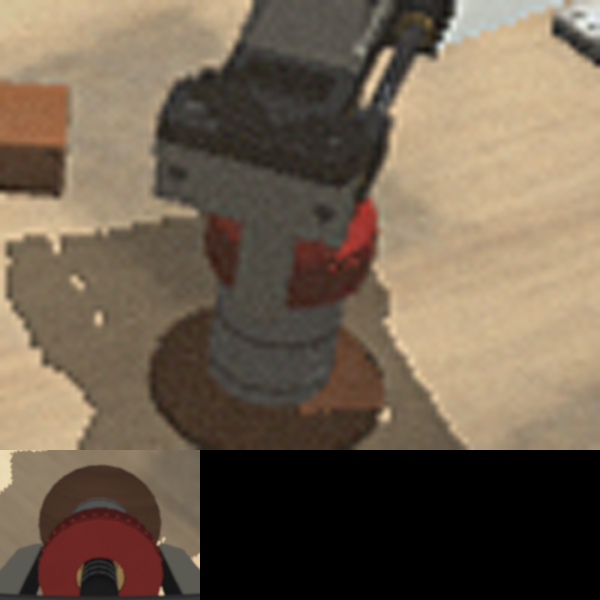

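The force is one cap weight (about 0.9 N). The cap has lifted alone and level, and the knob is centred in its hole at wrist crop (100,577). Continuing straight up.

{"method": "arm_command", "body": {"targets": [[0, 0, 0.06, 0, 0.3], [0, 0, 0.1, 0, 0.3], [0, 0, 0.12, 0, 0.3], [0, 0, 0.12, 0, 0.3], [0, 0, 0.12, 0, 0.3], [0, 0, 0.12, 0, 0.3], [0, 0, 0.12, 0, 0.3], [0, 0, 0.12, 0, 0.3], [0, 0, 0.12, 0, 0.3], [0, 0, 0.12, 0, 0.3], [0, 0, 0.12, 0, 0.3], [0, 0, 0.15, 0, 0.3], [0, 0, 0.15, 0, 0.3], [0, 0, 0.15, 0, 0.3], [0, 0, 0.1, 0, 0.3], [0, 0, 0.05, 0, 0.3], [0, 0, 0, 0, 0.3], [0, 0, 0, 0, 0.3], [0, 0, 0, 0, 0.3], [0, 0, 0, 0, 0.3]]}}

```text
time_s: 18.15
tool_pos: [0.4851, -0.1897, 0.1428]
tool_rot: [0.975, 0.221, -0.0, -0.0]
ft_force: [-0.2, 0.5, -2.0]
grip_width: 0.0651
gripper_force: 12.0
```

```bash
python3 - <<'E'
from h import *
s=telemetry.state(); w=snap('wrist','w7'); c=snap('scene','s7'); print(s['tool_pos'],s['ft_force'],s['grip_width'],s['gripper_force'])
a=cv2.resize(c['frame'][125:200,375:475],(600,450),interpolation=cv2.INTER_CUBIC)
b=cv2.resize(w['frame'][130:280,226:426],(200,150))
m=np.zeros((600,600,3),np.uint8); m[:450]=a; m[450:,:200]=b; cv2.imwrite('pics/m7.png',m)
E
```

```text
[ 0.48513212 -0.18969935  0.14279588] [-0.24237443  0.51599177 -2.01127055] 0.06511289659728987 11.999926247808617
```

View pics/m7.png

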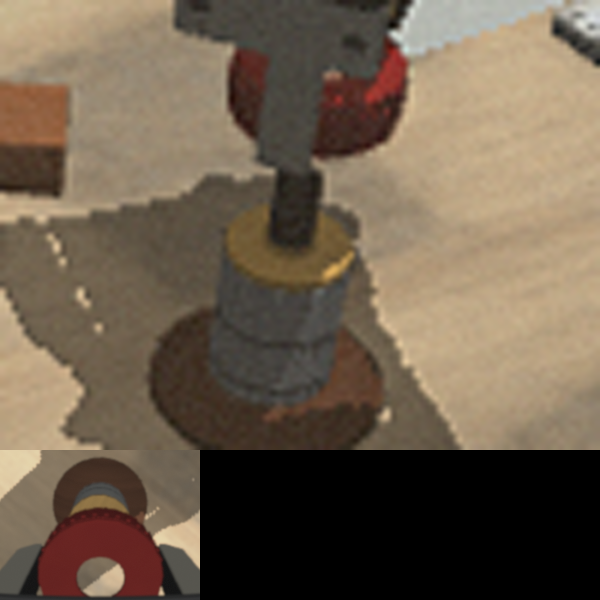

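The scene view shows the cap alone in the grip and level, with its lower edge about 32 mm above the knob's top. The inner lid is seated flat on the rim (brass flange at crop (290,245)), and the canister hasn't moved.

```bash
python3 -c "
from station import robot
print(robot.job_done())"
```

```text
the job is handed in; nothing more can be done
None
```

The job is handed in: the inner lid is seated on the canister, and the arm is holding the red cap alone, level and still, about 32 mm above the knob's top.

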